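Tare a carton: roll it into the bay, refit and hold the indicator's knob

ROBOT

A 6-joint arm with a two-finger parallel gripper is mounted at the origin on the work surface. World frame = base frame: x ahead of the robot, y to its left, z up, the work surface at z = 0. Lengths are in m, angles in rad, forces in N, time in s.
With the tool pointing down it reaches from about 0.275 to 1 m from the base axis. Payload 8.4 kg.
Tool frame: the origin (TCP) lies on the centre line of the jaws, within the pads' length; the fingertips stand 19 mm ahead of it and the grasp point (between the pads) is the TCP; x points along the fingers, y is the direction in which the jaws open and shut, and the axes are right-handed (so a half turn about x gives the same grasp; the last joint's range is limited). The gripper opens to 85 mm and grips with 20 to 120 N. Pads are 22 mm wide; open, the fingers measure 114 mm over their backs; the gripper's body (76 mm by 85 mm) begins 54 mm behind the grasp point. The pads swing forward as they close: fully open they stand 13 mm farther back than shut.
Start: joints at [-1.235, 0.353, 1.633, -0, 1.155, -0.002], TCP at [0.207, -0.59, 0.25] pointing down, gripper open.
Joint ranges: [-2.63, 2.63], [-0.92, 2.1], [0.06, 2.66], [-1.3, 4.44], [0, 2.69], [-3.02, 3.02]. Speed limits (rad/s): [2.22, 2.22, 2.79, 3.14, 3.14, 3.14].

INTERFACE

Orientations are given as a rotation vector (axis times angle).
In Python, from workcell import r gives the robot as it stands. The module is installed in compiled form; this text tells all that it offers.
- The arm moves only by the tool play_rows, never from a script. Its argument "series" is a list of rows, each a list of 6 numbers: the shift along the tool's x, y, z in mm, then the turn, a rotation vector about the tool's x, y, z in rad. A call has 1 to 10 rows; each row shifts and turns the commanded pose from where the row before left it, along the tool's axes as they then stand; what a row does not reach is not made up. A row lasts 1/12 s, in which the tool goes at most 41.7 mm and 7.16 degrees, less where a joint would pass 70% of its speed; a pose out of reach is approached as far as the arm can. A call is refused whole if a number of a shift passes 41.7 or a number of a turn 0.125, either way. A call with a gripper value outside its range is refused whole. "claw" is the closure, from 0 (fully open) to 1 (shut), set as the call begins (left out, the last holds). The fingers move at their own pace and stop on an object; "squeeze" is the grip in N (left out, the last holds). Time passes only in rows, so rows that do not move let the fingers close. It gives the time, the measured TCP pose, the force and the opening at its end, in the units of the state.
- r.sense(): the state, without advancing time (a new reading comes with each control period).
- r.camera(name): name is "side" or "top"; returns the picture (420x560x3 uint8, red, green, blue); there is no depth.
- r.calibration(name): a dict with "mtx" (3x3 intrinsics, pixels), "camera_from_world" (4x4, takes a point from world to camera coordinates). Camera axes: x right, y down, z forward; pixel columns grow to the right and rows downward; lengths in m; the calibration is good to about 2 mm. A picture is of the moment at which its call begins. calibration takes no time and is no camera call.
- r.hand_in(): hands the job in, once; it reports no verdict.
Trained networks look in the newest picture that a camera, given by its name, has taken for a name from the list of things; names that differ only in an ending like _2 or _b are one class to them, and where a whole thing is asked for, a point or a joint stands for the part that bears it (a point fixed in the world has none). Each returns a list of dicts, best first, with "score" (0 to 1); they miss things now and then, are a little off and sometimes report something else, mostly with a low value. They report only what shows in the picture. A call takes as long as a camera call.
- r.spot_in(camera, target): "xyz" ([x, y, z] in m, in world coordinates, good to about 4 mm: the middle of the surface that is visible of it).
The state is a dict: "t": time; "qpos": joint angles; "qd": joint speeds; "effort": joint torques, N m; "tool_pos": TCP position; "tool_rot": TCP orientation; "force": force on the tool from outside, world axes, zero at the start; "moment": the same for the moment, N m; "width": finger opening in m.
Only numpy, scipy, OpenCV 4.12 (cv2) and the standard library are available. Lean on these libraries where they do the work, as an engineer would, in place of code of your own. Each camera call takes 0.05 s, during which the arm holds its last target.

TASK

Push the carton along the rollers (do not lift it) right up against the end stop of the weighing bay. Then take the loose knob from its tray, turn it so that its D-shaped bore matches the D-shaft on the weighing indicator, and push it fully onto the shaft; finish while still holding the knob with the fingers, pressed all the way down against its spring, with the carton still in the bay. Leave the bottles, jars, box and tape roll round about where they stand.

Things in the scene. Friction and masses are not known exactly. Their poses are not given: they have to be found in the camera images.
- carton_mid (a point): Centre of the closed cardboard carton on the roller track: 90 across the track (x), 120 along it (y), 70 tall, 0.35 to 0.7 kg. Too wide to grip; z up.
- carton: The same carton; origin at the centre of its underside.
- bay (a point): Where the carton's centre is when it touches the end stop of the weighing bay. y = direction of travel towards the stop, z up. The bay is the track's last 125 mm, with higher side rails (tops 102 above the table); the end stop is a cross plate, its face 60 beyond this point, its top 115 above the table.
- track: Straight row of free-turning steel rollers between low side rails, fixed; origin on the table under its middle, 155 before the bay point; y = direction of travel, from y -230 to +223. Inner width 100, roller tops 57 above the table (35 below carton_mid and bay), rail tops 72. Rolling the carton takes 1 to 2 N; let go, it soon stops.
- knob_grip (a point): Point on the loose black knob's axis, 37 above its underside, 21 above its skirt's top: pinch here, tips just above the skirt. Knob, upright in its tray, 60 g, 44 tall: skirt dia 46, 16 tall; on it a finger bar 44 long (x), 12 thick (y), 28 tall. z up, +x to the skirt's small nose (7 wide, out to 32 from the axis, white line on it).
- knob: The same knob; origin on its axis at the underside, same axes. The underside has a D-shaped bore, 14 deep, dia 18.4, with its flat on the nose's side (+x), 5.7 from the axis.
- shaft (a point): On the D-shaft's axis, level with its dial plate's top, where the underside of a fully fitted knob rests (knob_grip then 37 above). Upright steel shaft, dia 16, flat 4.5 from the axis, 12 tall, 2 chamfer. The black plate (dia 48) turns with it and has a tab (8 wide, out to 38) on the flat's side: +x. z up. The fitted knob's nose lies over the tab.
- indicator: White weighing indicator, fixed, box 120 (x) x 160 (y), top 60 above the table; origin on the table under its centre. The shaft stands at y -30, plate top 72 above the table; a flat dark display is at y +46. The shaft turns stiffly (0.04 N m), and a knob goes on if within about 0.15 rad and 1 mm.
- press (a joint): How far the spring-loaded shaft with its plate is pushed down, m: 0 up, 0.006 fully down. It starts to yield at about 4 N, is fully down at about 10 N, and springs back when let go.
- tray: Shallow grey tray 130 x 130, rim 12 tall, floor 4 thick, fixed, holding the knob; origin under its centre. Tray and indicator stand beyond the track, one to the left and one to the right, either way round.
- small_jar: Bystander: white plastic jar with yellow cap, dia 44, 65 tall; origin at the centre of its underside.
- brown_bottle: Bystander: brown glass bottle with yellow cap, dia 60, 140 tall; origin at the centre of its underside.
- white_bottle: Bystander: white plastic bottle with yellow cap, dia 68, 130 tall; origin at the centre of its underside.
- small_box: Bystander: closed cardboard box 60 x 90 x 45; origin at the centre of its underside.
- wide_jar: Bystander: white wide jar with yellow cap, dia 72, 85 tall; origin at the centre of its underside.
- near_bottle: Bystander: small white bottle with yellow cap, dia 40, 80 tall; origin at the centre of its underside.
- tape_roll: Bystander: roll of clear tape lying flat, dia 84, 25 tall; origin at the centre of its underside.

How it is judged:
By the outcome, as a careful person would: the job done as asked, in the order asked, and still so for the second after the job is handed in, while the arm keeps its last pose, push and grip.
It also fails if it takes over 53 s, if anything falls off the work surface, if the arm or the gripper's body presses on something with over 40 N, if the wrist force passes 120 N, or if a joint passes its speed limit or range.

## Working session

There is one attempt and no reset: what is moved stays moved. The work goes in short steps, Python scripts to look and compute and a tool call to move; the robot and the scene stay as the last step left them, time stands still between calls to the robot, and variables do not carry over. Pictures are saved under pics/ and viewed, and the job is handed in when it is done.

Besides the shell and the picture viewer there is one more tool, called by a JSON object that holds its "op" and its "data". play_rows: Moves the arm, as the interface text tells. Its arguments: {"type":"object","properties":{"series":{"type":"array","items":{"type":"array","items":{"type":"number"}}},"claw":{"type":"number"},"squeeze":{"type":"number"}},"required":["series"]}

```bash
mkdir -p pics; python3 - <<'E'
from workcell import r
import cv2
s=r.sense(); print(s)
for c in("side","top"):
    im=r.camera(c); cv2.imwrite(f"pics/{c}0.png",im[:,:,::-1])
    k=r.calibration(c); print(c,k)
    for n in ["carton","track","knob","knob_grip","indicator","shaft","tray","bay","small_jar","brown_bottle","white_bottle","small_box","wide_jar","near_bottle","tape_roll"]:
        try: print(n,[([round(float(v),3) for v in d["xyz"]],round(d["score"],2)) for d in r.spot_in(c,n)[:2]])
        except Exception as e: print(n,e)
print(r.sense()["t"])
E
```

```text
{'t': 0.0, 'qpos': array([-1.23542052e+00,  3.53639458e-01,  1.63411743e+00, -5.31128252e-06,
        1.15517607e+00, -2.36854461e-03]), 'qd': array([ 0.00045444, -0.00030851,  0.00057142,  0.00016318, -0.00166457,
        0.00048114]), 'effort': array([ 1.19443266e-03, -6.05257344e+01, -3.42069054e+01,  2.57317306e-04,
        9.43464314e-03,  1.26766889e-05]), 'tool_pos': array([ 0.20697471, -0.58927637,  0.24957423]), 'tool_rot': array([ 2.03852341,  0.34896833, -2.03899274]), 'force': array([ 0.55167434, -0.33297754,  0.15773827]), 'moment': array([0.05213297, 0.08309678, 0.02061366]), 'width': 0.0850703828375213}
side {'mtx': array([[418.06089691,   0.        , 280.81414197],
       [  0.        , 418.06089691, 209.46458729],
       [  0.        ,   0.        ,   1.        ]]), 'camera_from_world': array([[-0.99357934, -0.11235526,  0.0132814 ,  0.54871253],
       [-0.0895762 ,  0.70951459, -0.69897435,  0.12040681],
       [ 0.0691101 , -0.69567617, -0.7150234 ,  0.99859498],
       [ 0.        ,  0.        ,  0.        ,  1.        ]])}
carton [([0.432, -0.041, 0.128], 0.98),
[... 1290 characters left out ...]
0.86), ([0.626, 0.129, 0.073], 0.47)]
knob [([0.637, -0.134, 0.02], 0.6)]
knob_grip [([0.637, -0.134, 0.017], 0.58)]
indicator [([0.622, 0.156, 0.063], 0.83)]
shaft [([0.637, -0.139, 0.018], 0.7), ([0.627, 0.13, 0.068], 0.51)]
tray [([0.643, -0.157, 0.007], 0.86), ([0.439, 0.021, 0.06], 0.7)]
bay [([0.43, 0.014, 0.056], 0.73)]
small_jar [([0.655, -0.002, 0.069], 0.67)]
brown_bottle [([0.589, 0.376, 0.097], 0.66), ([0.599, -0.354, 0.084], 0.37)]
white_bottle [([0.625, 0.131, 0.073], 0.46)]
small_box [([0.781, 0.073, 0.046], 0.84), ([0.634, -0.136, 0.017], 0.64)]
wide_jar [([0.773, -0.086, 0.082], 0.82)]
near_bottle [([0.331, 0.322, 0.057], 0.62)]
tape_roll [([0.278, -0.343, 0.026], 0.65)]
1.6
```

View pics/side0.png

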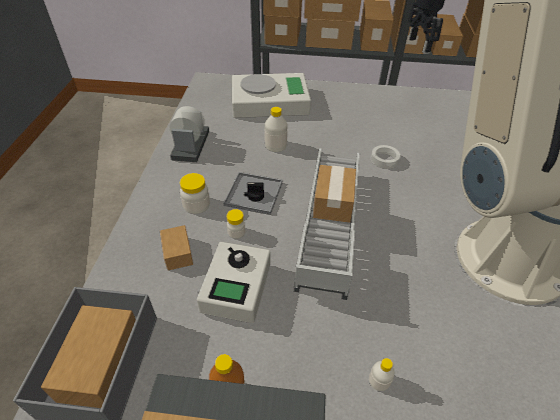

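View pics/top0.png

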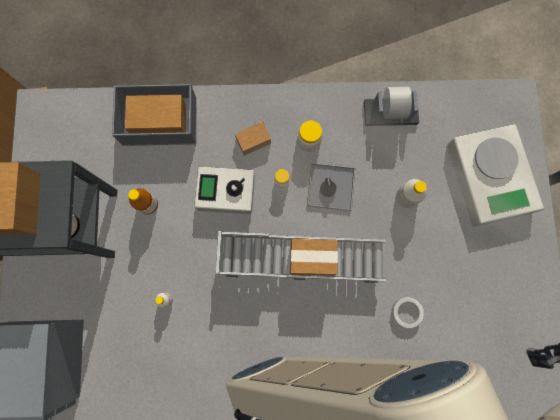

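```bash
python3 - <<'E'
import cv2
t=cv2.imread("pics/top0.png"); s=cv2.imread("pics/side0.png")
cv2.imwrite("pics/t_track.png",cv2.resize(t[220:300,205:395],None,fx=4.2,fy=4.2,interpolation=2))
a=cv2.resize(t[155:220,190:290],None,fx=5,fy=5,interpolation=2)
b=cv2.resize(t[160:215,303:358],None,fx=5,fy=5,interpolation=2)
c=cv2.resize(s[235:325,195:275],None,fx=5,fy=5,interpolation=2)
d=cv2.resize(s[165:215,220:290],None,fx=5,fy=5,interpolation=2)
import numpy as np
def pad(x,h,w): 
    o=np.zeros((h,w,3),np.uint8); o[:x.shape[0],:x.shape[1]]=x; return o
cv2.imwrite("pics/t_zoom.png",np.hstack([pad(a,330,510),pad(b,330,280)]))
cv2.imwrite("pics/s_zoom.png",np.hstack([pad(c,450,410),pad(d,450,360)]))
cv2.imwrite("pics/s_track.png",cv2.resize(s[145:305,285:370],None,fx=3.7,fy=3.7,interpolation=2))
E
```

```text
(no output)
```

View pics/t_track.png

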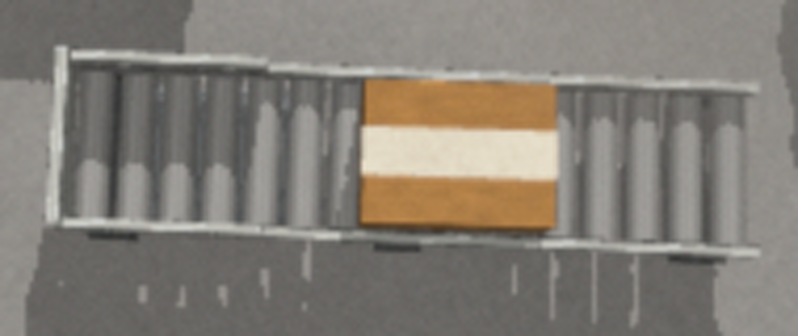

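View pics/t_zoom.png

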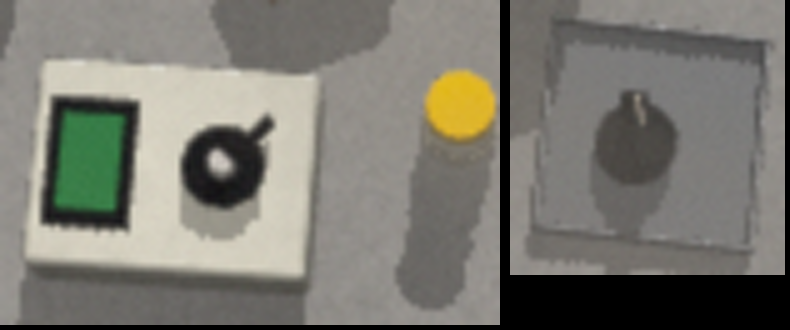

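View pics/s_zoom.png

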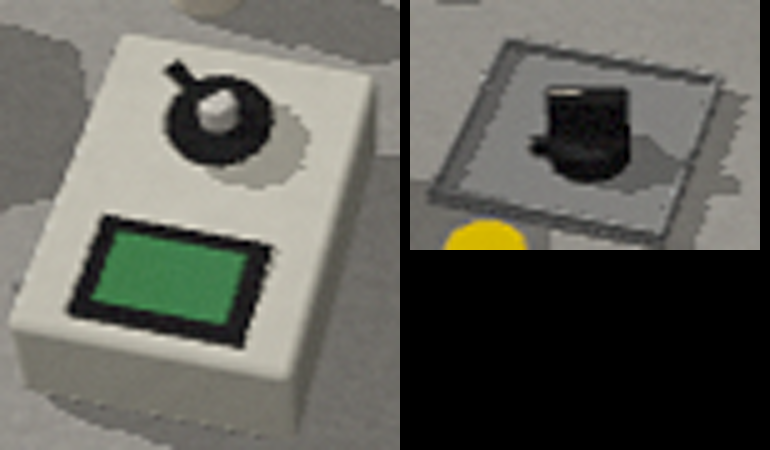

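View pics/s_track.png

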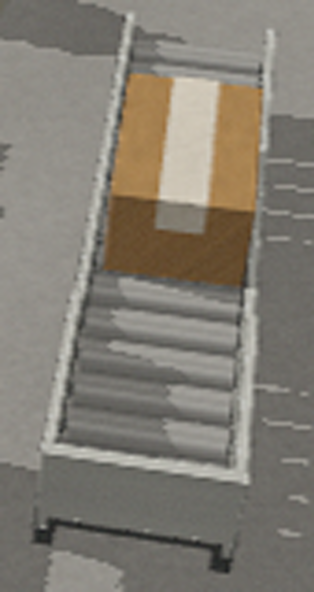

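```bash
cat > h.py <<'E'
from workcell import r
import numpy as np, cv2
from scipy.spatial.transform import Rotation as R
def cal(c):
    k=r.calibration(c); return np.array(k["mtx"]),np.array(k["camera_from_world"])
def ray(c,px,z):
    K,T=cal(c); d=np.linalg.inv(K)@[px[0],px[1],1]; Rm=T[:3,:3]; o=-Rm.T@T[:3,3]; d=Rm.T@d
    return o+d*(z-o[2])/d[2]
def proj(c,P):
    K,T=cal(c); P=np.atleast_2d(P)@T[:3,:3].T+T[:3,3]; q=P@K.T; return q[:,:2]/q[:,2:]
def crop(off,s,px): return [off[0]+(px[0]+.5)/s-.5, off[1]+(px[1]+.5)/s-.5]
E
python3 - <<'E'
from h import *
np.set_printoptions(precision=4,suppress=True)
T=lambda p,z: ray("top",crop((205,220),4.2,p),z)
S=lambda p,z: ray("side",crop((285,145),3.7,p),z)
for p,z in [((66,48),.115),((58,224),.115),((757,88),.072),((757,252),.072),((362,80),.127),((556,86),.127),((554,229),.127),((361,227),.127)]: print("T",p,T(p,z))
for p,z in [((45,450),.115),((246,474),.115),((130,16),.072),((270,32),.072),((128,74),.127),((268,84),.127),((254,212),.127),((112,195),.127)]: print("S",p,S(p,z))
Z=lambda p,z: ray("top",crop((190,155),5,p),z)
for n,p,z in [("shaft",(220,162),.084),("plate",(223,167),.072),("tab",(268,123),.072),("ind",(45,60),.06),("",(320,75),.06),("",(305,277),.06),("",(25,262),.06)]: print(n,Z(p,z))
Z=lambda p,z: ray("top",crop((303,160),5,(p[0]-510,p[1])),z)
for n,p,z in [("skirt",(635,143),.02),("nose",(634,93),.02),("tray",(556,20),.012),("",(767,40),.012),("",(750,250),.012),("",(532,233),.012)]: print(n,Z(p,z))
Z=lambda p,z: ray("side",crop((195,235),5,p),z)
for n,p,z in [("shaft",(216,104),.084),("plate",(220,120),.072),("tab",(173,69),.072),("ind",(125,36),.06),("",(375,75),.06),("",(12,322),.06),("",(287,378),.06)]: print(n,Z(p,z))
Z=lambda p,z: ray("side",crop((220,165),5,(p[0]-410,p[1])),z)
for n,p,z in [("skirt",(588,148),.02),("nose",(532,146),.02),("bar",(547,90),.048),("bar",(628,92),.048)]: print(n,Z(p,z))
E
```

```text
T (66, 48) [0.5025 0.1628 0.115 ]
T (58, 224) [0.3927 0.1681 0.115 ]
T (757, 88) [ 0.4709 -0.2813  0.072 ]
T (757, 252) [ 0.3653 -0.2742  0.072 ]
T (362, 80) [ 0.4761 -0.0224  0.127 ]
T (556, 86) [ 0.4692 -0.1429  0.127 ]
T (554, 229) [ 0.3812 -0.1373  0.127 ]
T (361, 227) [ 0.3855 -0.019   0.127 ]
S (45, 450) [0.5028 0.1669 0.115 ]
S (246, 474) [0.3949 0.1696 0.115 ]
S (130, 16) [ 0.4746 -0.2782  0.072 ]
S (270, 32) [ 0.3692 -0.2723  0.072 ]
S (128, 74) [ 0.4739 -0.1418  0.127 ]
S (268, 84) [ 0.3804 -0.1434  0.127 ]
S (254, 212) [ 0.3907 -0.0193  0.127 ]
S (112, 195) [ 0.478  -0.0234  0.127 ]
shaft [0.6286 0.1295 0.084 ]
plate [0.6286 0.1289 0.072 ]
tab [0.6532 0.1035 0.072 ]
ind [0.6963 0.2303 0.06  ]
 [0.6836 0.0745 0.06  ]
 [0.5674 0.0848 0.06  ]
 [0.5798 0.2409 0.06  ]
skirt [ 0.6336 -0.1378  0.02  ]
nose [ 0.6636 -0.1386  0.02  ]
tray [ 0.7112 -0.0955  0.012 ]
 [ 0.6959 -0.2196  0.012 ]
 [ 0.5702 -0.2027  0.012 ]
 [ 0.5834 -0.0765  0.012 ]
shaft [0.6309 0.1307 0.084 ]
plate [0.63   0.1299 0.072 ]
tab [0.6556 0.1047 0.072 ]
ind [0.6838 0.0791 0.06  ]
 [0.5684 0.0876 0.06  ]
 [0.6969 0.2317 0.06  ]
 [0.5828 0.2437 0.06  ]
skirt [ 0.6358 -0.1272  0.02  ]
nose [ 0.6657 -0.125   0.02  ]
bar [ 0.6588 -0.1395  0.048 ]
bar [ 0.616  -0.1434  0.048 ]
```

```bash
cat >> h.py <<'E'
def st():
    s=r.sense(); M=R.from_rotvec(s["tool_rot"]).as_matrix()
    np.set_printoptions(precision=4,suppress=True)
    print("t",round(s["t"],2),"pos",s["tool_pos"],"w",round(s["width"],4),"F",s["force"],"M",s["moment"],"q",s["qpos"]); print(M); return s,M
def to(p,yaw=None,down=True):
    """mm shift in tool axes to world p; rotvec in tool axes to make tool y (jaw) at yaw, pointing down"""
    s,M=st(); print("shift",1000*M.T@(np.array(p)-s["tool_pos"]))
    if yaw is not None:
        x=np.array([0,0,-1.]); y=np.array([np.cos(yaw),np.sin(yaw),0]); G=np.stack([x,y,np.cross(x,y)],1)
        print("rot",R.from_matrix(M.T@G).as_rotvec(), "alt",R.from_matrix(M.T@G@np.diag([1,-1,-1])).as_rotvec())
E
python3 - <<'E'
from h import *
to((.418,-.20,.20),-.064)
E
```

```text
t 1.6 pos [ 0.2071 -0.5897  0.2503] w 0.0851 F [-0.4271  0.3595 -0.3259] M [ 0.0217 -0.0314 -0.0135] q [-1.2354  0.353   1.6334  0.      1.1552 -0.0024]
[[ 0.      0.3314 -0.9435]
 [-0.     -0.9435 -0.3314]
 [-1.      0.     -0.    ]]
shift [  50.301  -297.7873 -328.0868]
rot [-1.169  0.    -0.   ] alt [ 1.9726 -0.0001 -0.    ]
```

{"op": "play_rows", "data": {"series": [[0,0,0,-0.117,0,0],[0,0,0,-0.117,0,0],[0,0,0,-0.117,0,0],[0,0,0,-0.117,0,0],[0,0,0,-0.117,0,0],[0,0,0,-0.117,0,0],[0,0,0,-0.117,0,0],[0,0,0,-0.117,0,0],[0,0,0,-0.117,0,0],[0,0,0,-0.116,0,0]], "claw": 0.6}}

```text
t: 2.43
tool_pos: [0.2071, -0.5897, 0.2503]
tool_rot: [1.252, 1.181, -1.252]
force: [0.5, -0.7, 0.3]
width: 0.0344
```

```bash
python3 - <<'E'
from h import *
to((.420,-.20,.18),-.064)
E
```

```text
t 2.43 pos [ 0.2071 -0.5897  0.2503] w 0.0344 F [ 0.4895 -0.704   0.2538] M [ 0.023  -0.0151  0.0038] q [-1.2354  0.353   1.6334  0.      1.1552 -1.1772]
[[ 0.      0.9983 -0.0582]
 [-0.     -0.0582 -0.9983]
 [-1.      0.      0.    ]]
shift [  70.2965  189.824  -401.4061]
rot [ 0.0058  0.     -0.    ] alt [-3.1358  0.0001  0.    ]
```

{"op": "play_rows", "data": {"series": [[0,19,-40,0,0,0],[0,19,-40,0,0,0],[0,19,-40,0,0,0],[7,19,-40,0,0,0],[7,19,-40,0,0,0],[10,19,-40,0,0,0],[10,19,-40,0,0,0],[10,19,-40,0,0,0],[13,19,-40,0.006,0,0],[13,19,-41,0,0,0]]}}

```text
t: 3.27
tool_pos: [0.4067, -0.2303, 0.1865]
tool_rot: [1.261, 1.174, -1.26]
force: [1.0, -0.2, -0.9]
width: 0.0342
```

{"op": "play_rows", "data": {"series": [[0,0,0,0,0,0],[25,0,0,0,0,0],[25,0,0,0,0,0],[15,0,0,0,0,0],[0,0,0,0,0,0]]}}

```text
t: 3.68
tool_pos: [0.4043, -0.231, 0.1191]
tool_rot: [1.26, 1.18, -1.262]
force: [-0.4, 0.6, -1.0]
width: 0.0343
```

```bash
python3 - <<'E'
from h import *
to((.425,-.152,.11),-.064)
for c in("side","top"): cv2.imwrite(f"pics/{c}1.png",r.camera(c)[:,:,::-1])
E
```

```text
t 3.68 pos [ 0.4043 -0.231   0.1191] w 0.0343 F [-0.352   0.5986 -0.9634] M [0.0331 0.0834 0.0323] q [-0.5223  0.2934  2.0764 -0.0001  0.7763 -0.4527]
[[-0.004   0.9976 -0.0695]
 [ 0.0022 -0.0695 -0.9976]
 [-1.     -0.0041 -0.0019]]
shift [  9.1536  15.2172 -80.2284]
rot [-0.0056 -0.002   0.0041] alt [3.136  0.0065 0.0031]
```

View pics/side1.png

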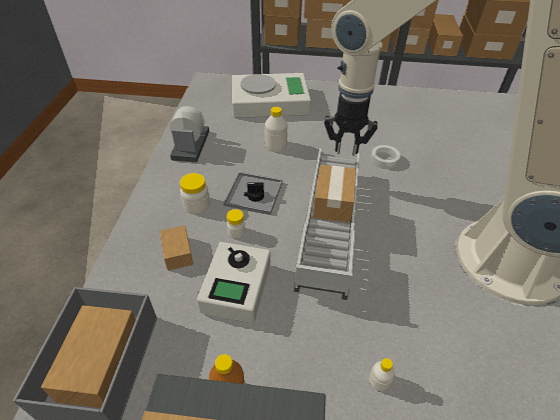

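{"op": "play_rows", "data": {"series": [[5,8,-20,-0.005,0,0.004],[4,7,-20,0,0,0],[0,0,-20,0,0,0],[0,0,-10,0,0,0],[0,0,-8,0,0,0],[0,0,-8,0,0,0],[0,0,-10,0,0,0],[0,0,-12,0,0,0],[0,0,-12,0,0,0],[0,0,-12,0,0,0]]}}

```text
t: 4.62
tool_pos: [0.43, -0.101, 0.113]
tool_rot: [1.259, 1.173, -1.254]
force: [0.7, -1.7, 1.6]
width: 0.034
```

```bash
python3 - <<'E'
from h import *
to((.4405,.036,.11),-.064)
for c in("side","top"): cv2.imwrite(f"pics/{c}2.png",r.camera(c)[:,:,::-1])
E
```

```text
t 4.62 pos [ 0.43  -0.101  0.113] w 0.034 F [ 0.6818 -1.7382  1.6318] M [-0.2942 -0.0002  0.0016] q [-0.2344  0.2686  2.1351  0.0006  0.7328 -0.1693]
[[ 0.0051  0.9978 -0.0655]
 [-0.0008 -0.0655 -0.9979]
 [-1.      0.0051  0.0004]]
shift [   2.8989    1.5109 -137.3975]
rot [-0.0016  0.0004 -0.0051] alt [ 3.14   -0.008  -0.0007]
```

View pics/side2.png

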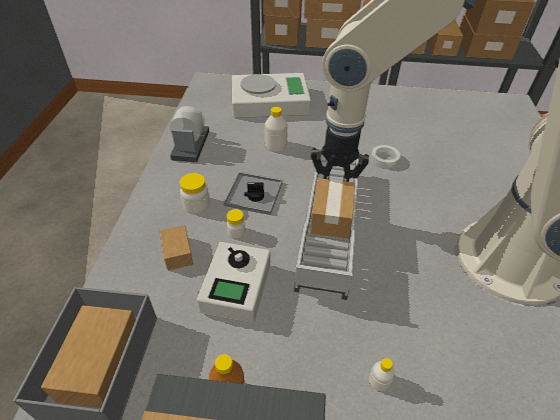

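Pushing works: the carton has moved toward the stop and is still square, with the fingers right behind it (about 335,180). I'll continue.

{"op": "play_rows", "data": {"series": [[2,0,-10,0,0,-0.005],[0,1,-12,0,0,0],[0,0,-12,0,0,0],[0,0,-12,0,0,0],[0,0,-12,0,0,0],[0,0,-12,0,0,0],[0,0,-12,0,0,0],[0,0,-10,0,0,0],[0,0,-8,0,0,0],[0,0,-6,0,0,0]]}}

```text
t: 5.55
tool_pos: [0.4374, 0.0051, 0.1104]
tool_rot: [1.256, 1.179, -1.258]
force: [-0.4, -0.4, -0.0]
width: 0.0335
```

{"op": "play_rows", "data": {"series": [[0,0,-6,0,0,0],[0,0,-6,0,0,0],[0,0,-5,0,0,0],[0,0,-4,0,0,0],[0,0,-3,0,0,0],[0,0,-2,0,0,0]]}}

```text
t: 6.05
tool_pos: [0.4391, 0.0307, 0.1105]
tool_rot: [1.256, 1.179, -1.258]
force: [-0.8, -1.1, 0.2]
width: 0.034
```

```bash
python3 - <<'E'
from h import *
to((.4405,.036,.11),-.064)
E
```

```text
t 6.05 pos [0.4391 0.0307 0.1105] w 0.034 F [-0.8475 -1.1272  0.2252] M [-0.1437  0.0515  0.014 ] q [0.0663 0.2738 2.1356 0.0002 0.7332 0.1311]
[[-0.0011  0.9979 -0.0649]
 [ 0.     -0.0649 -0.9979]
 [-1.     -0.0011  0.    ]]
shift [ 0.4863  1.0407 -5.362 ]
rot [-0.0009  0.      0.0011] alt [ 3.1407  0.0017 -0.    ]
```

{"op": "play_rows", "data": {"series": [[0,0,-2,0,0,0],[0,0,-2,0,0,0],[0,0,-1,0,0,0],[0,0,-1,0,0,0],[0,0,-1,0,0,0],[0,0,0,0,0,0]]}}

```text
t: 6.55
tool_pos: [0.4382, 0.0345, 0.1104]
tool_rot: [1.25, 1.178, -1.261]
force: [-5.1, -27.4, 7.6]
width: 0.0341
```

{"op": "play_rows", "data": {"series": [[0,0,-1,0,0,0],[0,0,-1,0,0,0],[0,0,-1,0,0,0],[0,0,0,0,0,0]]}}

```text
t: 6.88
tool_pos: [0.4382, 0.0347, 0.1105]
tool_rot: [1.245, 1.175, -1.262]
force: [-4.3, -52.1, 11.0]
width: 0.0345
```

{"op": "play_rows", "data": {"series": [[0,0,2,0,0,0],[0,0,2,0,0,0],[0,0,2,0,0,0],[0,0,3,0,0,0],[0,0,5,0,0,0],[0,0,10,0,0,0],[0,0,10,0,0,0],[0,0,0,0,0,0]]}}

```text
t: 7.55
tool_pos: [0.4374, 0.0051, 0.1105]
tool_rot: [1.257, 1.178, -1.258]
force: [-0.2, -0.2, 0.1]
width: 0.0342
```

```bash
python3 - <<'E'
from h import *
st()
for c in("side","top"): cv2.imwrite(f"pics/{c}3.png",r.camera(c)[:,:,::-1])
a=cv2.imread("pics/side3.png")[150:310,260:390]; a=cv2.resize(a,None,fx=3.5,fy=3.5,interpolation=2); cv2.imwrite("pics/s3.png",a)
E
```

```text
t 7.55 pos [0.4374 0.0051 0.1105] w 0.0342 F [-0.2434 -0.1625  0.1176] M [ 0.0085 -0.0008 -0.0227] q [ 0.0083  0.2702  2.1412 -0.0003  0.7313  0.0741]
[[-0.0011  0.9979 -0.0655]
 [-0.0002 -0.0655 -0.9979]
 [-1.     -0.0011  0.0003]]
```

View pics/s3.png

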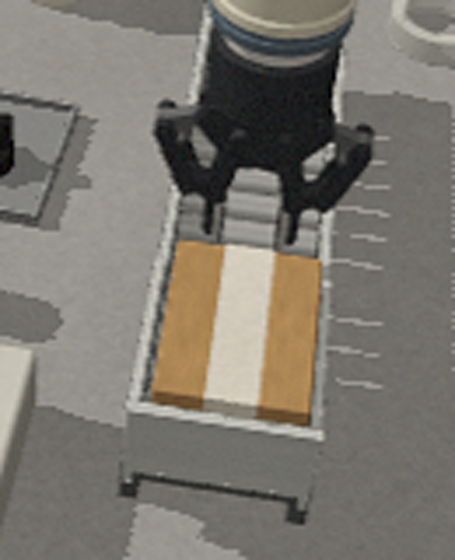

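View pics/top3.png

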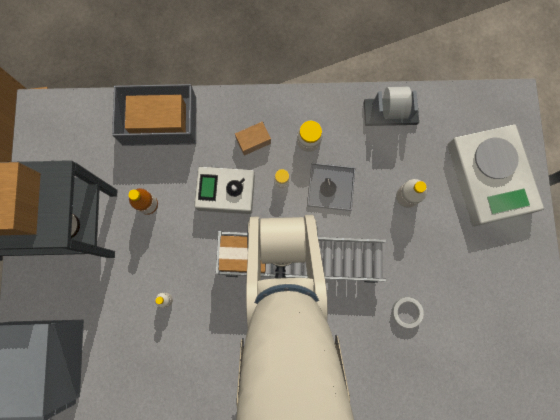

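```bash
cat > fit.py <<'E'
from h import *
from scipy.optimize import minimize
SS=8
def hull(c,P,off,shape,im):
    q=(proj(c,P)-off+.5)*SS-.5
    h=cv2.convexHull(q.astype(np.float32)).round().astype(np.int32); cv2.fillConvexPoly(im,h,255)
def circ(rad,z,n=48): a=np.linspace(0,2*np.pi,n,endpoint=False); return np.stack([rad*np.cos(a),rad*np.sin(a),0*a+z],1)
def box(x0,x1,y0,y1,z0,z1): return np.array([[x,y,z] for x in(x0,x1) for y in(y0,y1) for z in(z0,z1)])
KNOB=[np.vstack([circ(.023,0),circ(.023,.016)]),box(-.022,.022,-.006,.006,.016,.044),box(0.01,.032,-.0035,.0035,0,.016)]
PLATE=[np.vstack([circ(.024,0),circ(.024,-.006)]),box(.01,.038,-.004,.004,-.004,0)]
def render(c,parts,p,z,off,shape):
    im=np.zeros((shape[0]*SS,shape[1]*SS),np.uint8); Rm=R.from_euler('z',p[2]).as_matrix()
    for P in parts: hull(c,P@Rm.T+[p[0],p[1],z],np.array(off),shape,im)
    return cv2.resize(im,(shape[1],shape[0]),interpolation=cv2.INTER_AREA)/255.
def fit(parts,z,views,p0,hole=None):
    # views: (cam, img gray, off, shape, lo, hi)
    tg=[]
    for c,g,off,sh,lo,hi in views:
        a=g[off[1]:off[1]+sh[0],off[0]:off[0]+sh[1]].astype(float); tg.append(np.clip((hi-a)/(hi-lo),0,1))
    def cost(p):
        e=0
        for (c,g,off,sh,lo,hi),t in zip(views,tg):
            m=render(c,parts,p,z,off,sh); e+=np.sum((m-t)**2)
        return e
    best=None
    for dy in(-.2,0,.2):
        q=np.array(p0)+[0,0,dy]
        o=minimize(cost,q,method='Nelder-Mead',options=dict(initial_simplex=q+np.array([[0,0,0],[.005,0,0],[0,.005,0],[0,0,.2]]),xatol=1e-5,fatol=1e-3))
        if best is None or o.fun<best.fun: best=o
    return best.x,best.fun
E
python3 - <<'E'
from fit import *
t=cv2.imread("pics/top0.png",0); s=cv2.imread("pics/side0.png",0)
print(t[172:200:2,316:342:2]); print(s[178:204:2,240:270:2])
print(t[178:200:2,222:248:2]); print(s[244:272:2,224:254:2])
E
```

```text
[[124 124 123 123 123 122 124 122 123 123 123 119 120]
 [124 123 123 125 124 123 125 121 120 123 124 125 122]
 [125 125 122 123 126 122 123 123 123 123 123 124 122]
 [123 126 125 123 121  79 100 103 123 124 124 121 123]
 [125 124 124 124 118  61 118  78 120 124 124 123 123]
 [125 125 122 101  73  66 100  75  70 115 124 122 123]
 [124 125 118  75  74  66  77  77  65  71 120 123 123]
 [125 125  91  74  74  70  72  72  71  69  97 123 124]
 [123 126  81  73  70  70  73  73  74  70 105 125 124]
 [125 127  78  74  72  71  72  75  72  73 108 125 124]
 [127 123  90  74  73  72  69  71  71  77 122 123 124]
 [124 124 102  81  73  71  71  73  72  98 124 124 123]
 [124 123 104 102  91  77  74  85  98 105 123 125 123]
 [122 122 102 102 102 100 101 101 104 120 125 124 125]]
[[ 89 126 126 126 128 129 127 132 131  79  81  76  67  64  61]
 [120 128 127 125 129 126 127 126 129 126 129 129 129 132 133]
 [129 124 126 129  77  77  77  75  76  79  78  77 129 127 127]
 [128 127 126 114  21  24  18  27  30  33  33  28 119 129 130]
 [126 126 127 116   3   4  21  11  16  17  20  14 121 128 127]
 [127 123 126 
[... 1279 characters left out ...]
8 191]
 [187 188 153  22  18 185  92  71  57 145 185 190 188 186 188]
 [189 189 192 160  29  33  29  31  40  25  23 101 195 189 189]
 [192 191 196  40  26  33 106 189 185  40  36  21  99 193 191]
 [191 190 139  27  30  86 205 184 154  70  31  32  25 141 140]
 [188 194  70  32  30  51 131 116 105  64  18  27  27 138 144]
 [189 193  73  33  26  26 118 114 110  25  25  22  16 144 146]
 [190 191 131  28  33  31  32  28  24  23  29  22  40 152 146]
 [190 188 198  50  24  29  34  27  30  38  26  21 146 149 149]
 [190 193 189 199  47  22  27  30  37  33  76 155 145 146 147]
 [188 188 188 189 193 201 140 101 144 155 150 147 145 145 147]
 [189 187 186 188 190 189 193 147 147 146 145 146 148 148 146]]
```

```bash
cat > run1.py <<'E'
from fit import *
t=cv2.imread("pics/top0.png",0); s=cv2.imread("pics/side0.png",0)
def fillhole(g,off,sh,th):
    g=g.copy(); a=g[off[1]:off[1]+sh[0],off[0]:off[0]+sh[1]]; m=(a<th).astype(np.uint8)
    cs,_=cv2.findContours(m,cv2.RETR_EXTERNAL,cv2.CHAIN_APPROX_NONE); c=max(cs,key=cv2.contourArea); f=np.zeros_like(m); cv2.drawContours(f,[c],-1,1,-1)
    f=cv2.erode(f,np.ones((3,3),np.uint8)); a[f>0]=a[m>0].min(); return g
tk=fillhole(t,(312,170),(34,32),90); sk=fillhole(s,(238,176),(32,36),60)
V1=("top",tk,(312,170),(34,32),75,103); V2=("side",sk,(238,176),(32,36),30,88)
print("knob top",fit(KNOB,.004,[V1],[.636,-.135,.05])); print("side",fit(KNOB,.004,[V2],[.636,-.135,.05])); print("both",fit(KNOB,.004,[V1,V2],[.636,-.135,.05]))
tp=fillhole(t,(216,172),(32,36),90); sp=fillhole(s,(220,240),(34,38),90)
W1=("top",tp,(216,172),(32,36),40,150); W2=("side",sp,(220,240),(34,38),40,145)
print("plate top",fit(PLATE,.072,[W1],[.629,.13,-.78])); print("side",fit(PLATE,.072,[W2],[.63,.13,-.78])); print("both",fit(PLATE,.072,[W1,W2],[.63,.13,-.78]))
E
python3 run1.py
```

```text
knob top (array([ 0.63454672, -0.13884709,  0.10407166]), np.float64(11.499261959685835))
side (array([ 0.63655513, -0.13826275,  0.16454872]), np.float64(31.823254702641123))Traceback (most recent call last):
  File "run1.py", line 9, in <module>
    print("knob top",fit(KNOB,.004,[V1],[.636,-.135,.05])); print("side",fit(KNOB,.004,[V2],[.636,-.135,.05])); print("both",fit(KNOB,.004,[V1,V2],[.636,-.135,.05]))
                                                                                                                             ~~~^^^^^^^^^^^^^^^^^^^^^^^^^^^^^^^^^^^^
  File "fit.py", line 28, in fit
    o=minimize(cost,q,method='Nelder-Mead',options=dict(initial_simplex=q+np.array([[0,0,0],[.005,0,0],[0,.005,0],[0,0,.2]]),xatol=1e-5,fatol=1e-3))
    res = _minimize_neldermead(fun, x0, args, callback, bounds=bounds,
                               **options)
    fxcc = func(xcc)
    fx = function(np.copy(x), *(wrapper_args + args))
  File "fit.py", line 23, in cost
    m=render(c,parts,p,z,off,sh); e+=np.sum((m-t)**2)
  File "fit.py", line 13, in render
    for P in parts: hull(c,P@Rm.T+[p[0],p[1],z],np.array(off),shape,im)
                    ~~~~^^^^^^^^^^^^^^^^^^^^^^^^^^^^^^^^^^^^^^^^^^^^^^^
  File "fit.py", line 5, in hull
    q=(proj(c,P)-off+.5)*SS-.5
       ~~~~^^^^^
  File "h.py", line 10, in proj
    K,T=cal(c); P=np.atleast_2d(P)@T[:3,:3].T+T[:3,3]; q=P@K.T; return q[:,:2]/q[:,2:]
        ~~~^^^
  File "h.py", line 5, in cal
    k=r.calibration(c); return np.array(k["mtx"]),np.array(k["camera_from_world"])
ValueError: time passes only in moves, steps and waits
```

```bash
python3 - <<'E'
from workcell import r
import numpy as np
s=open("h.py").read()
try:
    d={}
    for c in("side","top"):
        k=r.calibration(c); d[c+"K"]=np.array(k["mtx"]); d[c+"T"]=np.array(k["camera_from_world"])
except Exception as e:
    print(e); d={"sideK":np.array([[418.06089691,0,280.81414197],[0,418.06089691,209.46458729],[0,0,1]]),
"sideT":np.array([[-0.99357934,-0.11235526,0.0132814,0.54871253],[-0.0895762,0.70951459,-0.69897435,0.12040681],[0.0691101,-0.69567617,-0.7150234,0.99859498],[0,0,0,1]]),
"topK":np.array([[452.76578601,0,278.52932694],[0,452.76578601,212.57299267],[0,0,1]]),
"topT":np.array([[-0.0262676,-0.99963789,0.00583965,0.02144432],[-0.98394022,0.0248225,-0.17676392,0.55956359],[0.17655496,-0.01038903,-0.98423596,1.2227935],[0,0,0,1]])}
np.savez("cal.npz",**d)
s=s.replace('    k=r.calibration(c); return np.array(k["mtx"]),np.array(k["camera_from_world"])','    return _C[c+"K"],_C[c+"T"]').replace("def cal(c)","_C=dict(np.load('cal.npz'))\ndef cal(c)")
open("h.py","w").write(s)
E
python3 run1.py; python3 -c "
from h import *; st()"
```

```text
knob top (array([ 0.63454672, -0.13884709,  0.10407166]), np.float64(11.499261959685835))
side (array([ 0.63655513, -0.13826275,  0.16454872]), np.float64(31.823254702641123))
both (array([ 0.63588118, -0.13866992,  0.10804335]), np.float64(49.83651487824619))
plate top (array([ 0.62898269,  0.12939201, -0.8078883 ]), np.float64(22.85358902011623))
side (array([ 0.6307907 ,  0.12737105, -0.77649845]), np.float64(34.7738169777715))
both (array([ 0.63002519,  0.12845178, -0.79436034]), np.float64(61.77191305561278))
t 7.65 pos [0.4375 0.006  0.1105] w 0.0343 F [0.4291 0.2417 0.2304] M [ 0.0122  0.0204 -0.0138] q [0.0101 0.2703 2.1409 0.0002 0.7314 0.0763]
[[-0.001   0.9978 -0.0663]
 [ 0.0001 -0.0663 -0.9978]
 [-1.     -0.001  -0.0001]]
```

Let me overlay the fits to check.

```bash
python3 - <<'E'
from fit import *
rows=[]
for c,f in(("top","pics/top0.png"),("side","pics/side0.png")):
    im=cv2.imread(f); row=[]
    for parts,z,p,ctr in((KNOB,.004,(.6359,-.1387,.108),None),(PLATE,.072,(.630,.1285,-.794),None)):
        ctr=proj(c,[p[0],p[1],z])[0].astype(int); off=ctr-22; S=9
        a=cv2.resize(im[off[1]:off[1]+44,off[0]:off[0]+44],None,fx=S,fy=S,interpolation=0)[:290]
        a=cv2.resize(im[off[1]+6:off[1]+38,off[0]:off[0]+44],None,fx=S,fy=S,interpolation=0)
        Rm=R.from_euler('z',p[2]).as_matrix()
        for P in parts:
            q=(proj(c,P@Rm.T+[p[0],p[1],z])-off-[0,6]+.5)*S-.5
            cv2.polylines(a,[cv2.convexHull(q.astype(np.float32)).astype(np.int32)],True,(0,0,255),1)
        row.append(a)
    rows.append(np.hstack(row))
cv2.imwrite("pics/ov.png",np.vstack(rows))
E
```

```text
(no output)
```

View pics/ov.png

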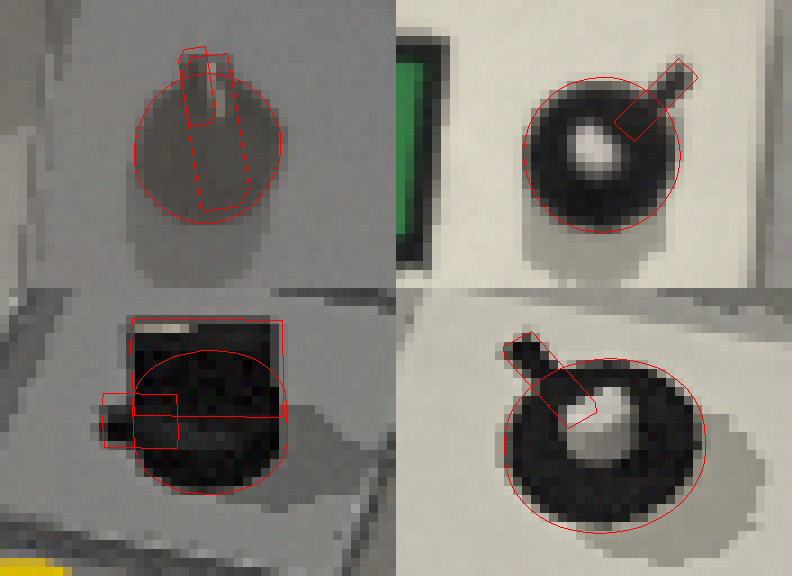

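{"op": "play_rows", "data": {"series": [[-15,0,0,0,0,0],[-25,0,0,-0.1,0,0],[-25,0,0,-0.116,0,0],[-25,0,0,-0.116,0,0],[0,0,0,-0.116,0,0],[0,0,0,-0.116,0,0],[0,0,0,-0.116,0,0],[0,0,0,-0.116,0,0],[0,0,0,-0.116,0,0],[0,0,0,-0.116,0,0]], "claw": 0}}

```text
t: 8.48
tool_pos: [0.4376, 0.0067, 0.2005]
tool_rot: [0.472, 1.52, -0.472]
force: [-0.1, -0.8, 0.8]
width: 0.0853
```

{"op": "play_rows", "data": {"series": [[0,0,0,-0.116,0,0],[0,0,0,-0.116,0,0],[0,0,0,-0.116,0,0],[0,0,0,-0.116,0,0],[0,0,0,-0.116,0,0],[0,0,0,-0.116,0,0],[0,0,0,0,0,0]]}}

```text
t: 9.07
tool_pos: [0.4376, 0.0067, 0.2005]
tool_rot: [-0.073, 1.571, 0.074]
force: [-0.5, 0.7, 0.0]
width: 0.0853
```

```bash
python3 - <<'E'
from h import *
to((.636,-.1387,.20),1.68)
E
```

```text
t 9.07 pos [0.4376 0.0067 0.2005] w 0.0853 F [-0.4563  0.6583  0.0311] M [ 0.017  -0.1006  0.0274] q [ 0.0117  0.1213  2.0666  0.0003  0.9547 -1.6528]
[[-0.001  -0.0934  0.9956]
 [ 0.0002  0.9956  0.0934]
 [-1.      0.0003 -0.001 ]]
shift [   0.2487 -163.2926  183.9216]
rot [-0.0157 -0.001  -0.0003] alt [ 3.1259 -0.0005  0.0016]
```

{"op": "play_rows", "data": {"series": [[0,-25,29,-0.0157,0,0],[0,-25,28,0,0,0],[0,-25,28,0,0,0],[0,-25,28,0,0,0],[0,-24,28,0,0,0],[0,-23,27,0,0,0],[0,-19,19,0,0,0],[0,0,0,0,0,0]]}}

```text
t: 9.73
tool_pos: [0.6442, -0.1426, 0.2]
tool_rot: [-0.078, 1.568, 0.076]
force: [-0.7, 0.6, 0.8]
width: 0.0854
```

```bash
python3 - <<'E'
from h import *
to((.636,-.1387,.06),1.68)
E
```

```text
t 9.73 pos [ 0.6442 -0.1426  0.2   ] w 0.0854 F [-0.6842  0.5546  0.7529] M [0.0023 0.007  0.026 ] q [-0.2198  0.4526  1.6007 -0.0009  1.0863 -1.8884]
[[ 0.0018 -0.098   0.9952]
 [-0.0012  0.9952  0.0981]
 [-1.     -0.0014  0.0017]]
shift [139.9798   4.9254  -8.0195]
rot [-0.011   0.0016  0.0014] alt [ 3.1306  0.0022 -0.0026]
```

{"op": "play_rows", "data": {"series": [[0,2,-4,-0.011,0.0016,0.001],[20,3,-4,0,0,0],[30,0,0,0,0,0],[30,0,0,0,0,0],[25,0,0,0,0,0],[20,0,0,0,0,0],[15,0,0,0,0,0],[0,0,0,0,0,0],[0,0,0,0,0,0]]}}

```text
t: 10.48
tool_pos: [0.6301, -0.1345, 0.06]
tool_rot: [-0.088, 1.574, 0.091]
force: [-0.5, -0.9, 0.4]
width: 0.0856
```

```bash
python3 - <<'E'
from h import *
to((.636,-.1387,.042),1.68)
for c in("side","top"): cv2.imwrite(f"pics/{c}4.png",r.camera(c)[:,:,::-1])
a=cv2.imread("pics/side4.png")[130:230,200:320]; a=cv2.resize(a,None,fx=5,fy=5,interpolation=2); cv2.imwrite("pics/s4.png",a)
E
```

```text
t 10.48 pos [ 0.6301 -0.1345  0.06  ] w 0.0856 F [-0.5338 -0.8609  0.4183] M [-0.0065 -0.0182  0.019 ] q [-0.2129  0.6033  1.7124  0.0006  0.8312 -1.8983]
[[-0.0051 -0.114   0.9935]
 [ 0.0016  0.9935  0.114 ]
 [-1.      0.0021 -0.0049]]
shift [17.9724 -4.863   5.4562]
rot [ 0.005  -0.0049 -0.0021] alt [-3.1366  0.0033 -0.0077]
```

View pics/s4.png

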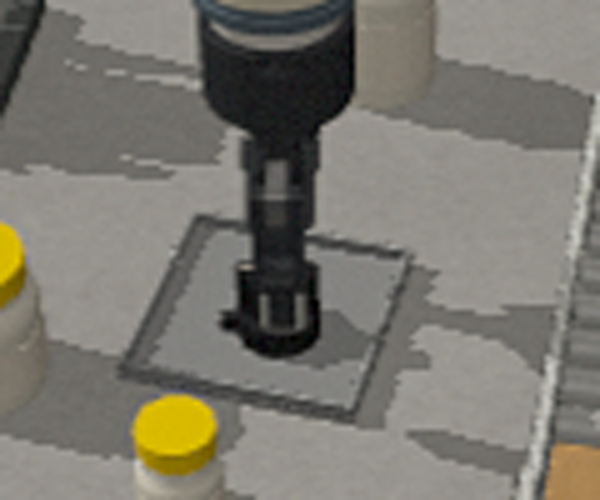

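{"op": "play_rows", "data": {"series": [[0,-5,5.5,0.005,-0.005,-0.002],[9,0,0,0,0,0],[8,0,0,0,0,0],[0,0,0,0,0,0],[0,0,0,0,0,0],[0,0,0,0,0,0]]}}

```text
t: 11.08
tool_pos: [0.6375, -0.1398, 0.043]
tool_rot: [-0.087, 1.567, 0.086]
force: [0.9, 1.0, -0.1]
width: 0.0856
```

```bash
python3 - <<'E'
from h import *
to((.636,-.1387,.042),1.68)
E
```

```text
t 11.08 pos [ 0.6375 -0.1398  0.043 ] w 0.0856 F [ 0.8576  1.037  -0.0634] M [-0.0399 -0.0361  0.0349] q [-0.2182  0.634   1.7033  0.      0.8024 -1.8988]
[[ 0.0018 -0.1096  0.994 ]
 [-0.0004  0.994   0.1096]
 [-1.     -0.0006  0.0018]]
shift [ 0.9821  1.2795 -1.3478]
rot [0.0006 0.0018 0.0006] alt [-3.141  -0.0009  0.0028]
```

{"op": "play_rows", "data": {"series": [[1,0.6,-0.7,0,0,0],[0,0,0,0,0,0],[0,0,0,0,0,0],[0,0,0,0,0,0]]}}

```text
t: 11.42
tool_pos: [0.637, -0.1393, 0.0424]
tool_rot: [-0.087, 1.566, 0.086]
force: [-0.3, 0.6, 0.0]
width: 0.0855
```

{"op": "play_rows", "data": {"series": [[0,0,0,0,0,0],[0,0,0,0,0,0],[0,0,0,0,0,0],[0,0,0,0,0,0],[0,0,0,0,0,0],[0,0,0,0,0,0],[0,0,0,0,0,0],[0,0,0,0,0,0]], "claw": 1, "squeeze": 60}}

```text
t: 12.08
tool_pos: [0.6372, -0.1393, 0.0425]
tool_rot: [-0.087, 1.566, 0.086]
force: [0.4, -0.5, 1.5]
width: 0.0108
```

```bash
python3 - <<'E'
from h import *
st()
E
```

```text
t 12.08 pos [ 0.6372 -0.1393  0.0425] w 0.0108 F [ 0.382  -0.4992  1.4568] M [ 0.0113 -0.0363 -0.0082] q [-0.2176  0.6339  1.7052  0.      0.7995 -1.8983]
[[ 0.0029 -0.1097  0.994 ]
 [-0.0006  0.994   0.1097]
 [-1.     -0.001   0.0028]]
```

{"op": "play_rows", "data": {"series": [[-10,0,0,0,0,0],[-25,0,0,0,0,0],[-30,0,0,0,0,0],[-30,0,0,0,0,0],[-20,0,0,0,0,0],[0,0,0,0,0,0],[0,0,0,0,0,0],[0,0,0,0,0,0]]}}

```text
t: 12.75
tool_pos: [0.636, -0.1391, 0.1568]
tool_rot: [-0.087, 1.568, 0.086]
force: [0.1, -0.1, -1.3]
width: 0.0107
```

```bash
python3 - <<'E'
from h import *
s,M=st()
for c in("side","top"): cv2.imwrite(f"pics/{c}5.png",r.camera(c)[:,:,::-1])
q=proj("side",s["tool_pos"])[0].astype(int); print(q)
a=cv2.imread("pics/side5.png")[q[1]-50:q[1]+50,q[0]-60:q[0]+60]; a=cv2.resize(a,None,fx=5,fy=5,interpolation=2); cv2.imwrite("pics/s5.png",a)
to((.630,.1285,.165),.776)
E
```

```text
t 12.75 pos [ 0.636  -0.1391  0.1568] w 0.0107 F [ 0.0505 -0.1045 -1.3125] M [-0.0393  0.0708  0.034 ] q [-0.2177  0.4867  1.6532  0.      1.0001 -1.8984]
[[ 0.0015 -0.1097  0.994 ]
 [-0.0003  0.994   0.1097]
 [-1.     -0.0005  0.0015]]
[254 150]
t 12.85 pos [ 0.6357 -0.139   0.1558] w 0.0112 F [-0.1653  0.1542 -0.7738] M [0.0477 0.0082 0.0259] q [-0.2176  0.488   1.6536  0.      1.0001 -1.8983]
[[ 0.     -0.1097  0.994 ]
 [-0.      0.994   0.1097]
 [-1.     -0.      0.    ]]
shift [ -9.1745 266.5467  23.711 ]
rot [ 0.9047  0.     -0.    ] alt [-2.2369  0.      0.    ]
```

View pics/s5.png

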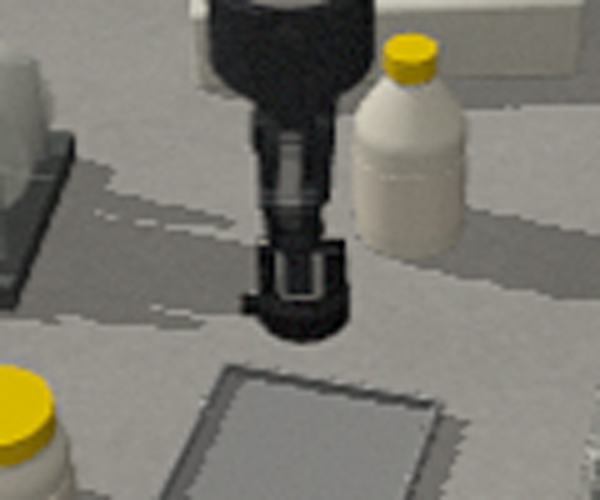

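View pics/top5.png

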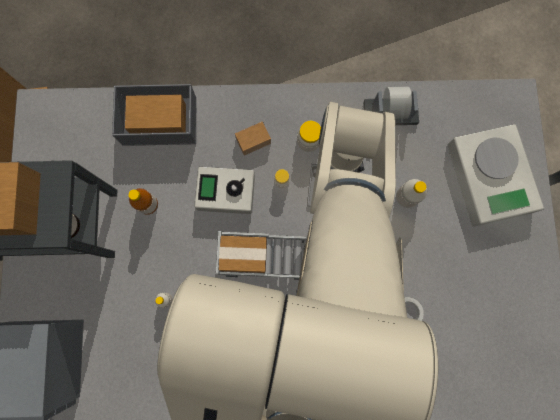

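{"op": "play_rows", "data": {"series": [[0,20,2,0,0,0],[0,30,3,0,0,0],[-5,35,3,0,0,0],[-4,35,3,0,0,0],[0,35,3,0,0,0],[0,35,3,0,0,0],[0,33,3,0,0,0],[0,28,3,0,0,0],[0,15.5,0.7,0,0,0],[0,0,0,0.1,0,0]]}}

```text
t: 13.68
tool_pos: [0.6301, 0.1313, 0.1648]
tool_rot: [-0.011, 1.57, 0.011]
force: [0.6, -0.1, 0.8]
width: 0.0108
```

{"op": "play_rows", "data": {"series": [[0,0,0,0.116,0,0],[0,0,0,0.116,0,0],[0,0,0,0.116,0,0],[0,0,0,0.116,0,0],[0,0,0,0.116,0,0],[0,0,0,0.116,0,0],[0,0,0,0.109,0,0],[0,0,0,0,0,0],[0,0,0,0,0,0],[0,0,0,0,0,0]]}}

```text
t: 14.52
tool_pos: [0.6307, 0.1279, 0.1655]
tool_rot: [0.618, 1.479, -0.619]
force: [0.4, -0.5, 0.2]
width: 0.0111
```

```bash
python3 - <<'E'
from h import *
to((.630,.1285,.135),.776)
E
```

```text
t 14.52 pos [0.6307 0.1279 0.1655] w 0.0111 F [ 0.4493 -0.4865  0.1531] M [ 0.0084 -0.0332  0.0002] q [ 0.1984  0.4664  1.6646 -0.0013  1.0093 -0.5801]
[[ 0.0014  0.7115  0.7027]
 [-0.0008  0.7027 -0.7115]
 [-1.      0.0004  0.0016]]
shift [30.5171 -0.0841 -0.9316]
rot [ 0.0031  0.0016 -0.0004] alt [-3.1385  0.0007  0.0025]
```

{"op": "play_rows", "data": {"series": [[12,0,-0.5,0.003,0,0],[12,0,0,0,0,0],[10,0,0,0,0,0],[3,0,0,0,0,0],[0,0,0,0,0,0],[0,0,0,0,0,0],[0,0,0,0,0,0]]}}

```text
t: 15.1
tool_pos: [0.631, 0.1287, 0.1294]
tool_rot: [0.624, 1.476, -0.623]
force: [0.9, -0.3, -0.4]
width: 0.0111
```

```bash
python3 - <<'E'
from h import *
s,M=st(); P=[s["tool_pos"]]
for c in("side","top"): cv2.imwrite(f"pics/{c}6.png",r.camera(c)[:,:,::-1])
for i in range(3):
    s=r.sense(); P.append(s["tool_pos"])
print(np.array(P))
a=cv2.imread("pics/side6.png")[200:300,180:300]; a=cv2.resize(a,None,fx=6,fy=6,interpolation=2); cv2.imwrite("pics/s6.png",a)
E
```

```text
t 15.1 pos [0.631  0.1287 0.1294] w 0.0111 F [ 0.9218 -0.3303 -0.4184] M [-0.0315 -0.0488 -0.0008] q [ 0.1993  0.5089  1.6879 -0.0013  0.9419 -0.5729]
[[ 0.003   0.7159  0.6982]
 [-0.0004  0.6982 -0.7159]
 [-1.      0.0018  0.0024]]
[[0.631  0.1287 0.1294]
 [0.6311 0.1287 0.1297]
 [0.6311 0.1287 0.1297]
 [0.6311 0.1287 0.1297]]
```

View pics/s6.png

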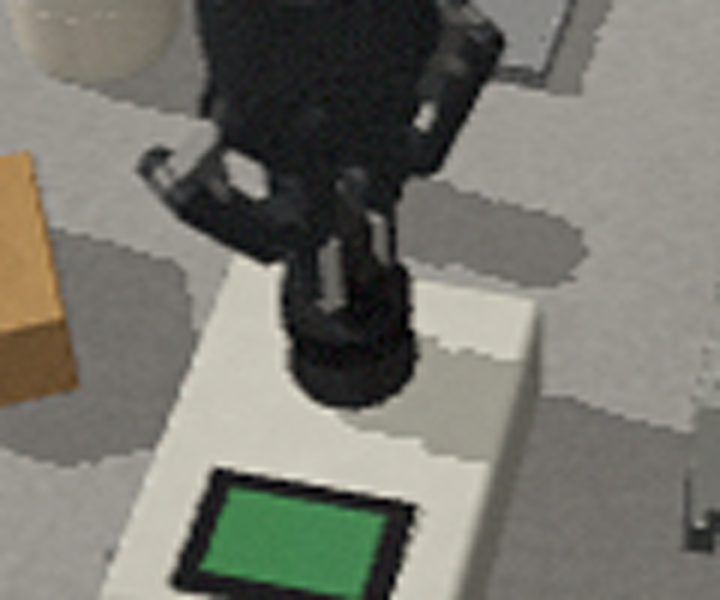

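View pics/top6.png

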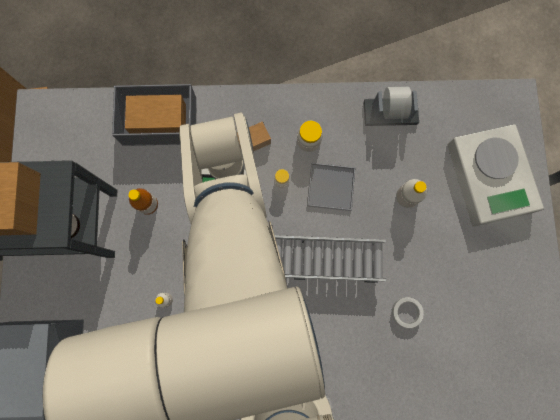

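```bash
python3 - <<'E'
from fit import *
im=cv2.imread("pics/side6.png"); off=np.array([215,225]); S=11
a=cv2.resize(im[225:275,215:280],None,fx=S,fy=S,interpolation=0)
a=np.clip(a.astype(int)*2,0,255).astype(np.uint8)
for parts,p,z,col in((KNOB,(.6311,.1287,-.797),.0912,(0,0,255)),(PLATE,(.630,.1285,-.794),.072,(0,255,0))):
    Rm=R.from_euler('z',p[2]).as_matrix()
    for P in parts:
        q=(proj("side",P@Rm.T+[p[0],p[1],z])-off+.5)*S-.5
        cv2.polylines(a,[cv2.convexHull(q.astype(np.float32)).astype(np.int32)],True,col,1)
cv2.imwrite("pics/ov6.png",a)
E
```

```text
(no output)
```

View pics/ov6.png

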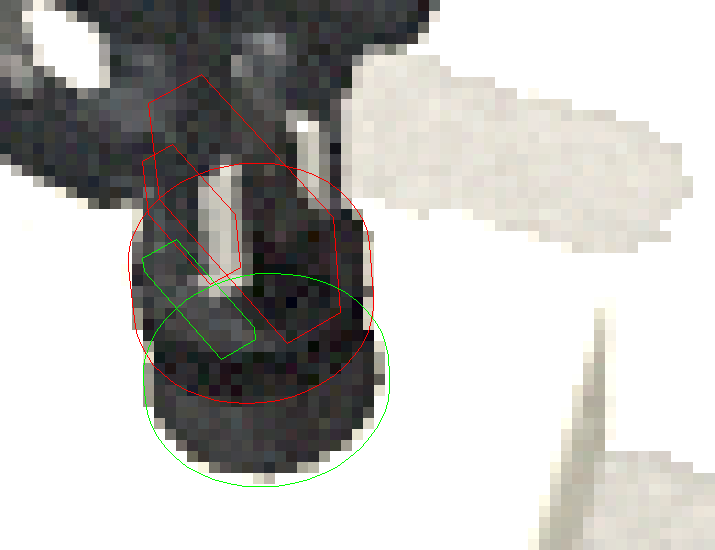

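{"op": "play_rows", "data": {"series": [[2,0,0,0,0,0],[2,0,0,0,0,0],[1,0,0,0,0,0],[1,0,0,0,0,0],[1,0,0,0,0,0],[1,0,0,0,0,0],[1,0,0,0,0,0],[0,0,0,0,0,0]]}}

```text
t: 15.87
tool_pos: [0.6306, 0.1285, 0.1199]
tool_rot: [0.624, 1.477, -0.623]
force: [0.2, -0.2, -1.1]
width: 0.011
```

{"op": "play_rows", "data": {"series": [[1,0,0,0,0,0],[1,0,0,0,0,0],[1,0,0,0,0,0],[0,0,0,0,0,0]]}}

```text
t: 16.2
tool_pos: [0.6306, 0.1285, 0.1169]
tool_rot: [0.624, 1.477, -0.623]
force: [0.6, 0.0, -0.7]
width: 0.0111
```

{"op": "play_rows", "data": {"series": [[1,0,0,0,0,0],[1,0,0,0,0,0],[1,0,0,0,0,0],[1,0,0,0,0,0],[1,0,0,0,0,0],[0,0,0,0,0,0]]}}

```text
t: 16.7
tool_pos: [0.6306, 0.1286, 0.1118]
tool_rot: [0.624, 1.477, -0.623]
force: [0.6, 0.1, -1.0]
width: 0.0112
```

{"op": "play_rows", "data": {"series": [[1,0,0,0,0,0],[1,0,0,0,0,0],[0,0,0,0,0,0]]}}

```text
t: 16.95
tool_pos: [0.6309, 0.1286, 0.1102]
tool_rot: [0.624, 1.477, -0.623]
force: [-0.6, -0.6, 2.6]
width: 0.011
```

{"op": "play_rows", "data": {"series": [[1,0,0,0,0,0],[1,0,0,0,0,0],[0,0,0,0,0,0]]}}

```text
t: 17.2
tool_pos: [0.6309, 0.1286, 0.1083]
tool_rot: [0.624, 1.476, -0.623]
force: [-0.8, -0.1, 4.4]
width: 0.0111
```

{"op": "play_rows", "data": {"series": [[1,0,0,0,0,0],[1,0,0,0,0,0],[0,0,0,0,0,0]]}}

```text
t: 17.45
tool_pos: [0.6309, 0.1286, 0.1064]
tool_rot: [0.624, 1.476, -0.623]
force: [-1.7, -0.5, 6.3]
width: 0.0108
```

{"op": "play_rows", "data": {"series": [[1,0,0,0,0,0],[1,0,0,0,0,0],[0,0,0,0,0,0]]}}

```text
t: 17.7
tool_pos: [0.6309, 0.1286, 0.1046]
tool_rot: [0.624, 1.476, -0.623]
force: [-2.8, -0.9, 8.7]
width: 0.0108
```

{"op": "play_rows", "data": {"series": [[0.5,0,0,0,0,0],[0.5,0,0,0,0,0],[0,0,0,0,0,0]]}}

```text
t: 17.95
tool_pos: [0.631, 0.1286, 0.1043]
tool_rot: [0.624, 1.476, -0.623]
force: [-4.2, -1.5, 13.3]
width: 0.0108
```

{"op": "play_rows", "data": {"series": [[0.5,0,0,0,0,0],[0.5,0,0,0,0,0],[0,0,0,0,0,0]]}}

```text
t: 18.2
tool_pos: [0.631, 0.1286, 0.1042]
tool_rot: [0.624, 1.476, -0.623]
force: [-7.8, -1.9, 21.0]
width: 0.0107
```

{"op": "play_rows", "data": {"series": [[0,0,0,0,0,0],[0,0,0,0,0,0],[0,0,0,0,0,0],[0,0,0,0,0,0],[0,0,0,0,0,0],[0,0,0,0,0,0]]}}

```text
t: 18.7
tool_pos: [0.631, 0.1286, 0.1042]
tool_rot: [0.624, 1.476, -0.623]
force: [-7.4, -1.3, 21.4]
width: 0.0107
```

```bash
python3 - <<'E'
from h import *
s,M=st()
for c in("side","top"): cv2.imwrite(f"pics/{c}7.png",r.camera(c)[:,:,::-1])
print("carton",[(d["xyz"],d["score"]) for d in r.spot_in("side","carton")[:1]])
a=cv2.imread("pics/side7.png")[200:310,190:370]; a=cv2.resize(a,None,fx=4.4,fy=4.4,interpolation=2); cv2.imwrite("pics/s7.png",a)
E
```

```text
t 18.7 pos [0.631  0.1286 0.1042] w 0.0107 F [-7.3594 -1.2971 21.4226] M [-0.2947  1.349   0.0038] q [ 0.1992  0.5404  1.7015 -0.0013  0.8965 -0.5727]
[[ 0.0033  0.716   0.6981]
 [-0.0004  0.6981 -0.716 ]
 [-1.      0.0021  0.0026]]
carton [([0.4389, 0.1163, 0.1252], 0.9)]
```

View pics/s7.png

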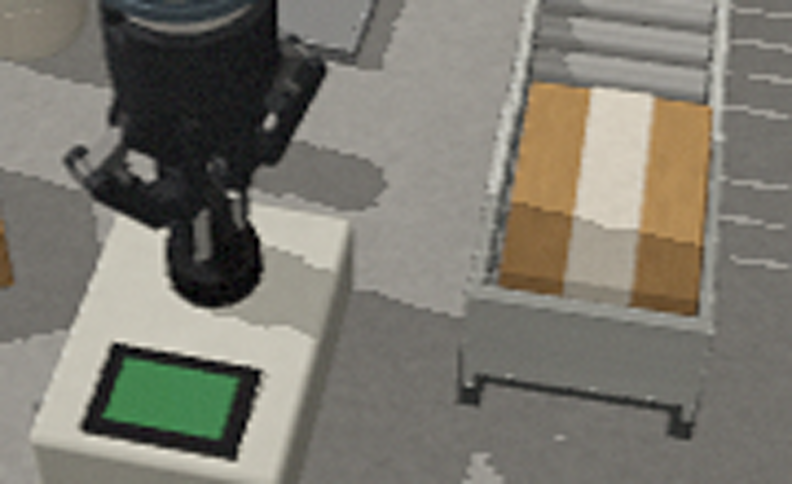

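View pics/side7.png

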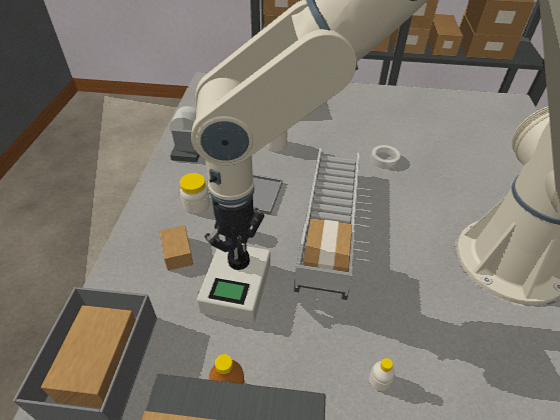

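```bash
python3 - <<'E'
from h import *
np.set_printoptions(precision=4,suppress=True)
S=lambda p,z: ray("side",crop((190,200),4.4,p),z)
for p,z in [((538,83),.127),((712,105),.127),((500,288),.115),((698,313),.115),((470,287),.115),((712,322),.115)]: print(p,S(p,z))
t=cv2.imread("pics/top5.png"); cv2.imwrite("pics/t5.png",cv2.resize(t[225:285,208:308],None,fx=7,fy=7,interpolation=2))
E
```

```text
(538, 83) [0.4809 0.0438 0.127 ]
(712, 105) [0.3952 0.0479 0.127 ]
(500, 288) [0.4902 0.1624 0.115 ]
(698, 313) [0.4005 0.1654 0.115 ]
(470, 287) [0.5038 0.1635 0.115 ]
(712, 322) [0.3943 0.1696 0.115 ]
```

View pics/t5.png

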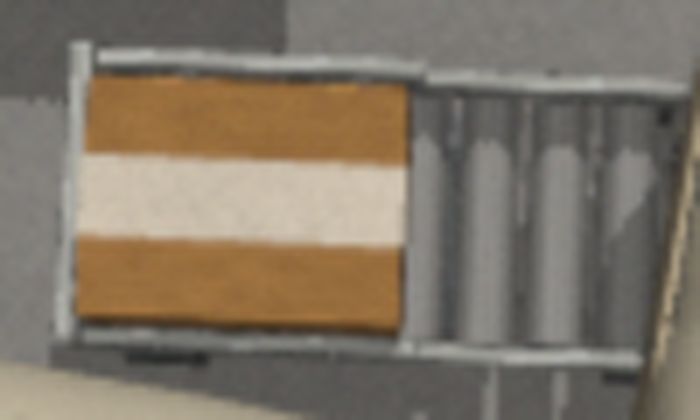

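```bash
python3 - <<'E'
from workcell import r
print(r.hand_in())
E
```

```text
the job is handed in; nothing more can be done
None
```

The job was handed in at about 19 s of the 53 s allowed. The carton is against the end stop and the knob is on its shaft, still gripped and pressed fully down.

- **Carton:** I pushed it along the rollers with part-closed fingers until it met the stop, then backed off. The force reached about 52 N, through the fingertips, in the last push against the stop. That is over the 40 N limit, which is worded for the arm and gripper body. In the last pictures I could see no gap at the stop, and the carton's measured front face (y ≈ 0.166) agrees with the stop face to within about 1–2 mm.
- **Knob:** I took it from the tray by its finger bar, turned it about −0.9 rad to line up with the shaft's tab, and lowered it on with no resistance.
    - **Force:** The spring began to yield at a tool height of about 110.5 mm and the force climbed steadily to about 9 N. It then turned stiff at 104.2 mm, 6 mm of travel. I left it held at about 21 N down with a 60 N grip, steady for half a second.
    - **Not seen directly:** The gripper hides the nose and tab, so the match of knob to shaft rests on the smooth fit and the force and travel.
- **Bystanders:** The ones visible in the last pictures stand where they were. The arm touched none of them as far as the pictures and forces show.

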